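# Centre a culture dish on the imaging stage and scan its label

## Task

Put the small labelled culture dish on the imaging base, centred on the round glass window between the two stop bars, keeping it level and setting it down gently. Once you have let go of it, pick up the hand scanner and hold it still for a good second with its window pointing straight down at the dish's label, from about 7 cm above and without touching the dish. Then set the scanner gently back on its mat the way it stood, and leave the other things on the bench alone.

Things in the scene. Friction and masses are not known exactly. Their poses are not given: they have to be found in the camera images.
- dish: Sample dish: closed round culture dish of frosted plastic, one rigid piece, 60 mm across (lowest 8 mm: 56 mm) and 20 mm high, about 60 g, white barcode label (34 x 26 mm) on its lid. It stands on the bench to the robot's left, near a larger plain dish; which of the two is nearer to the robot changes. Origin: centre of its underside, z up.
- label (a point): Centre of the label, on top of the sample dish, 20 mm above the dish's underside.
- imager: Imaging base: fixed low white box, 200 (x) x 210 (y) mm, flat dark grey stage plate on top, 50 mm above the bench. On it two steel stop bars run along y, each 110 long, 10 wide, 8 mm high, inner faces 42 mm either side of the window's centre along x (gap 84 mm): fingers closing along y fit between. Origin: centre of its underside; x points away from the robot, turned up to 0.3 rad.
- window (a point): Centre of the round window (42 mm dark glass in a 48 mm white rim, flush) in the middle of the imaging base's stage surface, 50 mm above the bench. Axes as the imaging base.
- scanner: Hand scanner, 190 mm long, about 180 g, standing on its head and heel on the mat. Origin: in the plane of its underside, on its middle line, 95 mm from each end; x to the head, z up. Grey handle: x -90 to 40 mm, 30 mm wide (y), 28 to 54 mm above the underside; grip it at the origin (centre of mass within 20 mm). Cream head: x 40 to 95 mm, 56 wide, 60 high. Heel: x -95 to -75 mm.
- scan_window (a point): Centre of the scanner's reading window in the underside of its head, at x = 67.5 mm, y = 0, z = 0 of the scanner. It looks straight out of the underside (the scanner's -z).
- mat: The scanner's mat: fixed grey rubber rectangle, 230 (x) x 110 (y) x 3 mm thick, to the robot's right. At the start the scanner stands in its middle, its length along the mat's x, head to +x. Origin: centre of its underside.
- big_dish: Bystander: plain frosted dish without label, 90 mm across, 20 mm high, loose. Origin: centre of its underside.
- slide_box: Bystander: closed grey slide box, 80 x 140 x 40 mm, loose, beyond the imaging base. Origin: centre of its underside.
- reagent: Bystander: amber bottle, 64 mm across, 150 mm high, loose, beyond the mat. Origin: centre of its underside.
Mind the look-alikes: they are no part of the job. What is shaped like the dish but brown is not meant. Leave any pink look-alike of the scanner alone.

How it is judged:
By the outcome, as a careful person would: the job done as asked, in the order asked, and still so for the second after the job is handed in, with the robot touching nothing.
It also fails if it takes over 61 s, if anything falls off the work surface, if the arm or the gripper's body presses on something with over 40 N, if the wrist force passes 120 N, or if a joint passes its speed limit or range.

## Robot

A 6-joint arm with a two-finger parallel gripper is mounted at the origin on the work surface. World frame = base frame: x ahead of the robot, y to its left, z up, the work surface at z = 0. Lengths are in mm, angles in rad, forces in N, time in s.
With the tool pointing down it reaches from about 350 to 875 mm from the base axis. Payload 4.2 kg.
Tool frame: the origin (TCP) lies midway between the tips of the shut fingers; the grasp point (between the pads) lies 19 mm behind it; z points along the fingers, y is the line along which they close (so a half turn about z gives the same grasp; the last joint's range is limited). The gripper opens to 85 mm and grips with 20 to 120 N. Pads are 22 mm wide; open, the fingers measure 114 mm over their backs; the gripper's body (76 mm by 85 mm) begins 54 mm behind the grasp point. The pads swing forward as they close: fully open they stand 13 mm farther back than shut.
Start: joints at [1.556, 0.385, 0.008, 0, -1.194, -0.259], TCP at [168.963, 601.707, 231.312] pointing down, gripper open.
Joint ranges: [-3.14, 3.14], [-1.21, 2.06], [-1.07, 1.41], [-3.16, 2.05], [-2.99, -0.16], [-3.1, 3.1]. Speed limits (rad/s): [2.79, 2.79, 3.14, 3.14, 3.14, 3.14].

## Interface

Orientations are given as a unit quaternion [x, y, z, w].
In Python, from bench import read_state, get_image, job_done gives the robot as it stands.
- The arm moves only by the shell command python3 -m jog 'ROWS'. ROWS is JSON, a list of rows, each a list of 3 entries, a list of its own where there are three numbers: the shift along the world's x, y, z scaled (see below), then the turn, a rotation vector about the world's x, y, z scaled (see below), then the gripper's target within -1 to 1 (shut at 1, half-way at 0, fully open at -1). In form: [[[x, y, z], [wx, wy, wz], claw], ...]. A call has 1 to 20 rows; each row is the pose to reach, as a shift and turn from the pose commanded when the call began; what a row does not reach only later rows make up. The controller multiplies each number of a shift by 10 cm and each number of a turn by 120 degrees. A row lasts 1/10 s, in which the tool goes at most 50 mm and 8.59 degrees, less where a joint would pass 70% of its speed; a pose out of reach is approached as far as the arm can. A call with a number of a shift or a turn outside -1 to 1 is refused whole. A call with a gripper value outside its range is refused whole. The fingers move at their own pace and stop on an object; the grip force is fixed at half the most. Time passes only in rows, so rows that repeat a pose let the fingers close. It gives the time, the measured TCP pose, the force, the opening and the grip force at its end, in the units of the state.
- read_state(): the state, without advancing time (a new reading comes with each control period).
- get_image(name): name is "side" or "top"; returns a dict with "frame" (400x640x3 uint8, red, green, blue), "range_z" (400x640 float32, mm along the optical axis (not along the pixel's ray), 0 where there is no reading), "fx", "fy", "cx", "cy" (pixels), "distortion" ([k1, k2, p1, p2, k3] as OpenCV has them; the pictures are not rectified), "R" (3x3) and "t" (3): a world point X has camera coordinates R X + t. Camera axes: x right, y down, z forward; pixel columns grow to the right and rows downward; lengths in mm; the calibration is good to about 2 mm. A picture is of the moment at which its call begins.
- job_done(): hands the job in; it is judged then, once.
The state is a dict: "clock": time; "joints": joint angles; "joint_vel": joint speeds; "joint_efforts": joint torques, N m; "position": TCP position; "ee_rot": TCP orientation; "contact_force": force on the tool from outside, world axes, zero at the start; "wrist_torque": the same for the moment, N m; "gripper_width": finger opening in mm; "grasp_force": force on a finger pad.
Only numpy, scipy, OpenCV 4.12 (cv2) and the standard library are available. Lean on these libraries where they do the work, as an engineer would, in place of code of your own. Each camera call takes 0.05 s, during which the arm holds its last target. There are 200 camera calls.

## Working session

There is one attempt and no reset: what is moved stays moved. The work goes in short steps, Python scripts to look and compute and a shell command to move; the robot and the scene stay as the last step left them, time stands still between calls to the robot, and variables do not carry over. Pictures are saved under pics/ and viewed, at most 10 in all, crops included, and the job is handed in when it is done.

```bash
mkdir -p pics; ls
cat > h.py <<'E'
import numpy as np, cv2
from bench import read_state, get_image
def snap(n,f):
    d=get_image(n); np.savez('/tmp/'+f+'.npz',**d); cv2.imwrite('pics/'+f+'.png',d['frame'][:,:,::-1]); return d
def ld(f): return dict(np.load('/tmp/'+f+'.npz'))
def K(d): return np.array([[d['fx'],0,d['cx']],[0,d['fy'],d['cy']],[0,0,1]],float)
def ray(d,uv):
    p=cv2.undistortPoints(np.array(uv,float).reshape(-1,1,2),K(d),np.array(d['distortion'],float)).reshape(-1,2)
    return np.c_[p,np.ones(len(p))]
def onz(d,uv,z):
    r=ray(d,uv)@d['R']; c=-d['R'].T@d['t']
    return c+r*((z-c[2])/r[:,2])[:,None]
def dep(d,uv):
    uv=np.array(uv,int).reshape(-1,2); zz=d['range_z'][uv[:,1],uv[:,0]]
    return (ray(d,uv)*zz[:,None]-d['t'])@d['R']
E
python3 - <<'E'
from h import *
for n in('top','side'):
    d=snap(n,n+'0'); print(n,-d['R'].T@d['t'],d['fx'],d['R'][2])
s=read_state();print(s)
E
```

```text
pics
top [ 245.65676047 -105.7440767  1764.79036252] 492.4870434212756 [ 2.04856305e-01 -5.85972210e-04 -9.78791883e-01]
side [392.52326472 977.91992064 875.32158347] 480.3071747928904 [ 0.15782345 -0.79230995 -0.58935278]
{'clock': 0.1, 'joints': array([ 1.55558415e+00,  3.85495865e-01,  6.76589292e-03, -4.18855975e-04,
       -1.19399541e+00, -2.58618702e-01]), 'joint_vel': array([-0.00158562, -0.00084635,  0.0027445 ,  0.00217927,  0.00018506,
       -0.00113606]), 'joint_efforts': array([ 8.24366398e-04, -3.93318737e+01,  1.88930100e+01,  4.19806391e+00,
       -2.60998124e-03,  4.26856843e-06]), 'position': array([168.84915221, 601.22415046, 230.32491268]), 'ee_rot': array([ 9.90630688e-01, -1.36564532e-01, -7.61252811e-05,  9.81023620e-04]), 'contact_force': array([-0.25353535, -0.25741461, -1.07019268]), 'wrist_torque': array([ 0.02616285, -0.01313487,  0.01929384]), 'grasp_force': 0.0, 'gripper_width': 85.44720877387016}
```

View pics/top0.png

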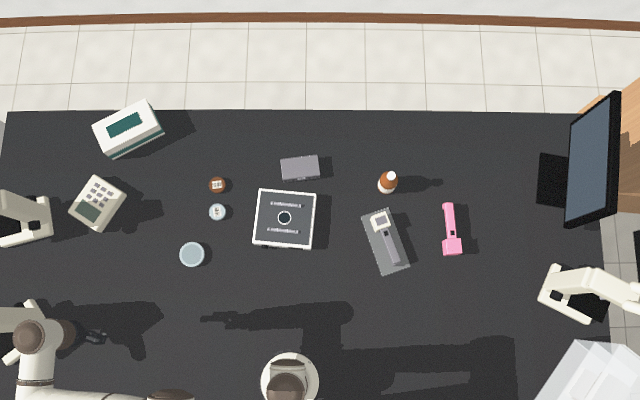

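View pics/side0.png

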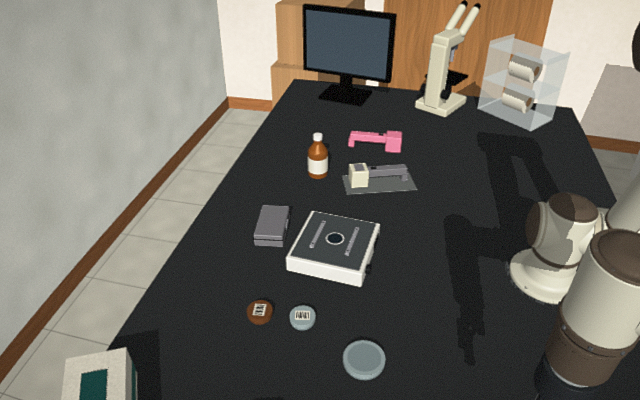

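Top view: the candidates for the dish are the frosted labelled one at (217,212), a brown one at (217,185) and the large plain one at (192,254). For the scanner they are the grey/cream one on the mat at (385,240) and a pink one at (450,230). I choose the frosted labelled dish and the grey scanner, and check both in a crop.

Run:
```python
from h import *
a=ld('top0')['frame'][:,:,::-1]
def c(x,y,w,h,s): return cv2.resize(a[y:y+h,x:x+w],None,fx=s,fy=s,interpolation=cv2.INTER_CUBIC)
# A: x195+u/4.. ; three panels
p1=c(190,170,50,100,6); p2=c(245,180,80,75,5); p3=c(355,200,80,80,5)
o=np.zeros((600,800,3),np.uint8)
o[:600,:300]=p1; o[:375,300:700]=p2
o2=np.zeros((600,800,3),np.uint8); o2[:400,:400]=p3
b=ld('side0')['frame'][:,:,::-1]
o2[:300,400:800]=cv2.resize(b[150:210,340:420],None,fx=5,fy=5,interpolation=cv2.INTER_CUBIC)
o2[300:600,400:800]=cv2.resize(b[280:355,240:340],None,fx=4,fy=4,interpolation=cv2.INTER_CUBIC)
cv2.imwrite('pics/c1.png',o);cv2.imwrite('pics/c2.png',o2)
```

```text
(no output)
```

View pics/c1.png

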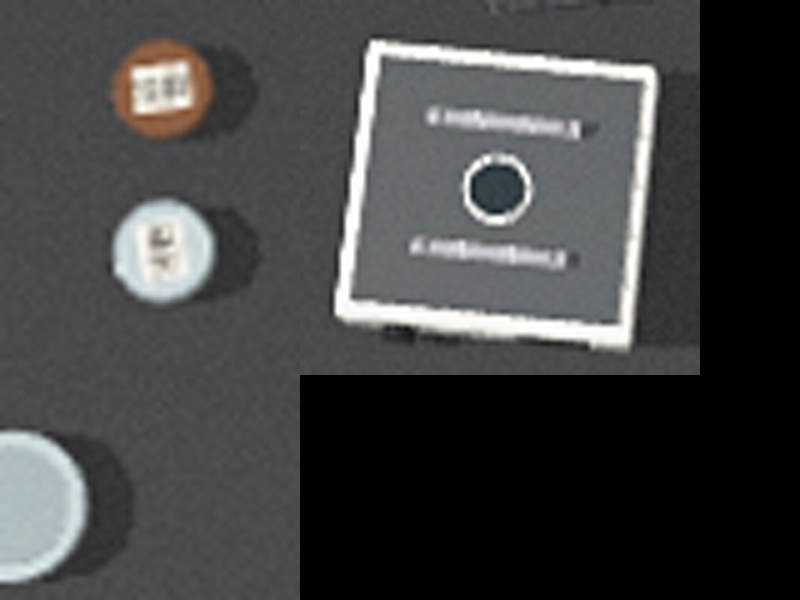

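View pics/c2.png

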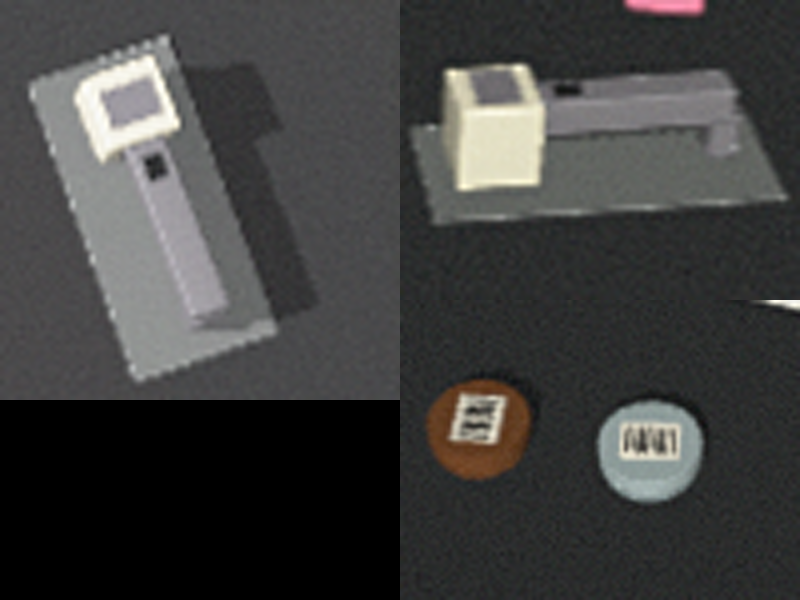

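Run:
```python
from h import *
np.set_printoptions(precision=1,suppress=True)
t=ld('top0');s=ld('side0')
P=lambda x,y,ox,oy,k:(ox+(x+.5)/k-.5,oy+(y+.5)/k-.5)
print('dish',onz(t,[P(161,249,190,170,6)],20),onz(s,[P(250,141,240,280,4)],20),dep(t,[(217,211)]),dep(s,[(302,315)]))
print('brown',onz(t,[P(162,88,190,170,6)],20), 'big',onz(t,[P(15,505,190,170,6)],20))
print('win',onz(t,[P(197,188,245,180,5)],50),onz(s,[(335,239)],50),dep(t,[(284,217)]),dep(s,[(335,239)]))
b=onz(t,[P(128,115,245,180,5),P(280,130,245,180,5),P(112,244,245,180,5),P(266,260,245,180,5)],58);print(b,'mean',b.mean(0))
for i in(0,2):
    v=b[i]-b[i+1];print('yaw',np.arctan2(-v[0],v[1]),np.hypot(*v[:2]))
c=onz(t,[P(78,45,245,180,5),P(355,70,245,180,5),P(332,335,245,180,5),P(43,315,245,180,5)],50);print('box',c,c.mean(0))
m=onz(t,[P(x,y,355,200,5) for x,y in((30,85),(168,36),(277,330),(137,381))],3);print('mat',m,m.mean(0),np.linalg.norm(m-np.roll(m,1,0),axis=1))
v=m[0]+m[1]-m[2]-m[3];print('mat yaw',np.arctan2(v[1],v[0]))
h=onz(t,[P(x,y,355,200,5) for x,y in((142,150),(209,310))],57);print('handle',h)
v=h[0]-h[1];print(np.arctan2(v[1],v[0]))
print('head',onz(t,[P(x,y,355,200,5) for x,y in((78,88),(155,57),(180,128),(100,158))],63))
# side mat corners
m=onz(s,[P(x,y,340,150,5) for x,y in((12,128),(35,222),(386,197))],3);print('side mat',m)
# depth-based handle points
g=[(u,v) for u in range(355,435) for v in range(200,280)]
d=dep(t,g);q=d[(d[:,2]>48)&(d[:,2]<62)];hd=q
print(len(q),q.mean(0)); w=np.linalg.eigh(np.cov(q[:,:2].T))[1][:,1];print(np.arctan2(*(w[::-1]*np.sign(w[0]))))
print('imager stage z',np.median(dep(t,[(u,v) for u in range(262,300) for v in range(222,226)])[:,2]))
```

```text
dish [[593.2 273.9  20. ]] [[591.7 276.4  20. ]] [[591.8 269.9  28.6]] [[592.6 274.5  17.2]]
brown [[693.6 278.3  20. ]] big [[437.3 354.   20. ]]
win [[566.7  25.7  50. ]] [[563.7  33.1  50. ]] [[567.9  25.9  47.8]] [[564.1  30.7  48. ]]
[[617.6  75.2  58. ]
 [607.4 -32.9  58. ]
 [524.8  84.   58. ]
 [514.2 -24.4  58. ]] mean [566.   25.5  58. ]
yaw -0.09409151333513807 108.59994709734666
yaw -0.09763903108600247 108.92296087958233
box [[670.6 113.4  50. ]
 [653.3 -85.6  50. ]
 [462.6 -71.1  50. ]
 [475.3 132.   50. ]] [565.5  22.2  50. ]
mat [[ 579.5 -249.7    3. ]
 [ 616.6 -351.2    3. ]
 [ 402.  -425.2    3. ]
 [ 365.3 -324.     3. ]] [ 490.9 -337.5    3. ] [226.7 108.2 227.  107.6]
mat yaw 0.33290159182522083
handle [[ 523.2 -323.6   57. ]
 [ 410.9 -368.3   57. ]]
0.3784076636553022
head [[ 566.2 -278.6   63. ]
 [ 588.8 -333.3   63. ]
 [ 538.  -349.9   63. ]
 [ 516.4 -293.3   63. ]]
side mat [[ 613.6 -344.1    3. ]
 [ 579.8 -240.9    3. ]
 [ 364.2 -317.8    3. ]]
435 [ 498.8 -337.1   56. ]
0.3674067548757937
imager stage z 49.157538313692015
```

```bash
python3 -m jog '[[[0.4,-0.3,0],[0,0,0.0855],-1],[[0.85,-0.65,0],[0,0,0.0855],-1],[[0.85,-0.65,0],[0,0,0.0855],-1]]'; python3 -m jog '[[[0.4,-0.3,0],[0,0,0],-1],[[0.85,-0.65,0],[0,0,0],-1],[[0.85,-0.65,0],[0,0,0],-1]]'
```

```text
clock: 0.4
position: [256.5, 533.5, 231.0]
ee_rot: [0.999, -0.049, -0.0, 0.001]
contact_force: [0.6, 0.8, 0.6]
gripper_width: 85.2
grasp_force: 0.0
clock: 0.7
position: [341.5, 468.8, 231.0]
ee_rot: [0.999, -0.05, -0.0, 0.001]
contact_force: [-0.4, 1.1, 0.6]
gripper_width: 85.4
grasp_force: 0.0
```

```bash
python3 -m jog '[[[0.42,-0.32,0],[0,0,0],-1],[[0.85,-0.65,0],[0,0,0],-1]]' >/dev/null; python3 -m jog '[[[0.42,-0.32,-0.2],[0,0,0],-1],[[0.85,-0.65,-0.4],[0,0,0],-1],[[0.85,-0.65,-0.4],[0,0,0],-1]]'>/dev/null;  python3 -m jog '[[[0.42,-0.32,-0.4],[0,0,0],-1],[[0.84,-0.66,-0.8],[0,0,0],-1],[[0.84,-0.66,-0.95],[0,0,0],-1],[[0.84,-0.66,-0.95],[0,0,0],-1],[[0.84,-0.66,-0.95],[0,0,0],-1]]'
python3 - <<'E'
from h import *
s=snap('side','s1');t=snap('top','t1')
o=np.zeros((600,800,3),np.uint8)
o[:,:400]=cv2.resize(s['frame'][240:360,260:340,::-1],None,fx=5,fy=5,interpolation=cv2.INTER_CUBIC)
o[:,400:]=cv2.resize(t['frame'][150:270,180:260,::-1],None,fx=5,fy=5,interpolation=cv2.INTER_CUBIC)
cv2.imwrite('pics/c3.png',o); print(read_state()['position'])
E
```

```text
clock: 1.7
position: [587.2, 280.0, 95.2]
ee_rot: [0.999, -0.047, -0.001, 0.001]
contact_force: [0.2, -0.3, 0.7]
gripper_width: 85.1
grasp_force: 0.0
[587.62461093 281.65089917  97.80301123]
```

View pics/c3.png

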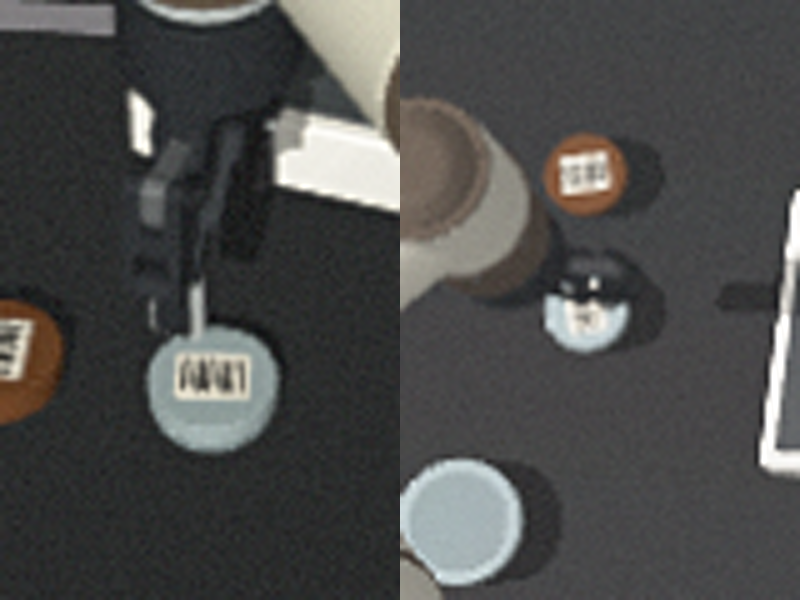

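```bash
python3 -m jog '[[[0.05,-0.05,-0.3],[0,0,0],-1],[[0.05,-0.05,-0.6],[0,0,0],-1],[[0.05,-0.05,-0.75],[0,0,0],-1],[[0.05,-0.05,-0.85],[0,0,0],-1],[[0.05,-0.05,-0.93],[0,0,0],-1],[[0.05,-0.05,-0.94],[0,0,0],-1],[[0.05,-0.05,-0.94],[0,0,0],-1]]'
python3 - <<'E'
from h import *
s=snap('side','s2');t=snap('top','t2')
o=np.zeros((600,800,3),np.uint8)
o[:,:400]=cv2.resize(s['frame'][240:360,260:340,::-1],None,fx=5,fy=5,interpolation=cv2.INTER_CUBIC)
o[:,400:]=cv2.resize(t['frame'][150:270,180:260,::-1],None,fx=5,fy=5,interpolation=cv2.INTER_CUBIC)
cv2.imwrite('pics/c4.png',o); print(read_state()['position'],read_state()['contact_force'])
E
```

```text
clock: 2.5
position: [592.9, 275.5, 3.1]
ee_rot: [0.999, -0.047, 0.001, -0.0]
contact_force: [0.2, -0.5, -0.5]
gripper_width: 85.6
grasp_force: 0.0
[593.0201154  275.40661066   3.37372909] [-0.64843828  0.85275697  0.13388885]
```

View pics/c4.png

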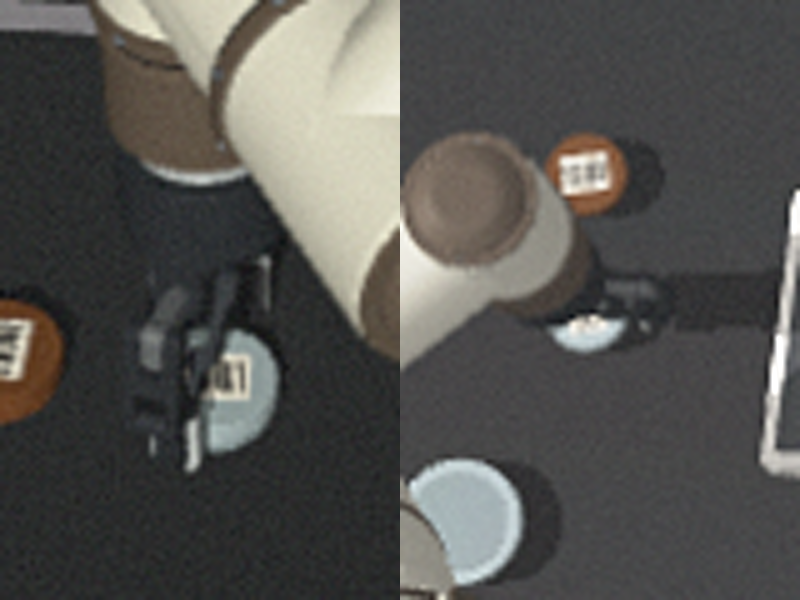

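Run:
```python
from h import *
s=ld('s2')
for X in [(593,318,16),(593,312,25),(604,318,16),(582,318,16),(592.5,275,20)]:
    p=cv2.projectPoints(np.array([X],float),cv2.Rodrigues(s['R'])[0],s['t'],K(s),np.array(s['distortion'],float))[0].ravel()
    print(X,(p[0]+.5-260)*5,(p[1]+.5-240)*5)
```

```text
(593, 318, 16) 187.7437557151336 452.429201463861
(593, 312, 25) 190.5127995087676 429.14706360926573
(604, 318, 16) 163.91642484432424 448.16542845235006
(582, 318, 16) 211.65569401162088 456.69051689178985
(592.5, 275, 20) 212.27553689824617 374.2589509698658
```

```bash
python3 -m jog '[[[0,0,-0.02],[0,0,0],-1],[[0,0,-0.02],[0,0,0],-0.5],[[0,0,-0.02],[0,0,0],0],[[0,0,-0.02],[0,0,0],0.2],[[0,0,-0.02],[0,0,0],0.2],[[0,0,-0.02],[0,0,0],0.2],[[0,0,-0.02],[0,0,0],0.2],[[0,0,-0.02],[0,0,0],0.2]]'
```

```text
clock: 3.4
position: [592.9, 275.3, 1.1]
ee_rot: [0.999, -0.047, 0.001, -0.0]
contact_force: [-0.4, 0.8, 5.4]
gripper_width: 57.8
grasp_force: 64.4
```

```bash
python3 -m jog '[[[0,0,0.03],[0,0,0],0.2],[[0,0,0.1],[0,0,0],0.2],[[0,0,0.4],[0,0,0],0.2],[[0,0,0.8],[0,0,0],0.2],[[0,0,0.9],[0,0,0],0.2],[[0,0,0.9],[0,0,0],0.2]]'
python3 - <<'E'
from h import *
s=snap('side','s3');t=snap('top','t3')
o=np.zeros((600,800,3),np.uint8)
o[:,:400]=cv2.resize(s['frame'][210:330,260:340,::-1],None,fx=5,fy=5,interpolation=cv2.INTER_CUBIC)
o[:,400:]=cv2.resize(t['frame'][150:270,180:260,::-1],None,fx=5,fy=5,interpolation=cv2.INTER_CUBIC)
cv2.imwrite('pics/c5.png',o); print(read_state()['position'],read_state()['contact_force'])
E
```

```text
clock: 4.0
position: [593.2, 275.6, 92.6]
ee_rot: [0.999, -0.047, 0.002, -0.001]
contact_force: [-0.7, -0.1, -1.3]
gripper_width: 57.7
grasp_force: 64.3
[591.40952041 274.42895555  89.19007752] [-0.20653064  0.46575301 -1.63971419]
```

View pics/c5.png

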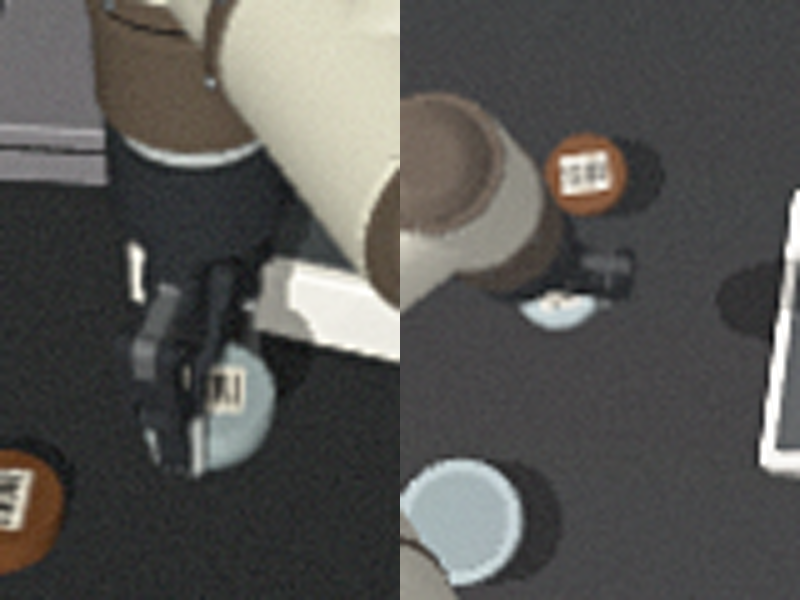

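Run:
```python
from h import *
np.set_printoptions(precision=1,suppress=True)
for f,(u,v,r) in (('top0',(284,217,11)),('side0',(335,239,15))):
    d=ld(f); g=cv2.cvtColor(d['frame'],cv2.COLOR_RGB2GRAY)[v-r:v+r+1,u-r:u+r+1]
    b=cv2.resize(g,None,fx=8,fy=8,interpolation=cv2.INTER_CUBIC)
    # dark glass: connected to center
    m=(b<65).astype(np.uint8); n,l,st,c=cv2.connectedComponentsWithStats(m); k=l[b.shape[0]//2,b.shape[1]//2]
    cx,cy=c[k]; p=(u-r+(cx+.5)/8-.5,v-r+(cy+.5)/8-.5); print(f,k,st[k]/8.,p,onz(d,[p],50))
# dish disc: colour segmentation
for f,(u,v,r) in (('top0',(217,211,12)),('side0',(302,316,18))):
    d=ld(f); g=d['frame'][v-r:v+r+1,u-r:u+r+1]; m=(g.max(2)>110).astype(np.uint8)
    m=cv2.resize(m*255,None,fx=8,fy=8,interpolation=cv2.INTER_LINEAR)>127
    cs=max(cv2.findContours(m.astype(np.uint8),0,2)[0],key=cv2.contourArea); (cx,cy),ax,_=cv2.fitEllipse(cs)
    p=(u-r+(cx+.5)/8-.5,v-r+(cy+.5)/8-.5); print(f,'dish',p,np.array(ax)/8,onz(d,[p],20),onz(d,[p],12))
```

```text
top0 0 [   0.     0.    23.    23.  3696.2] (np.float64(283.9990995941833), np.float64(216.95454007439972)) [[567.6  25.7  50. ]]
side0 19 [  8.    9.9  14.    8.9 788.9] (np.float64(334.5180537949612), np.float64(237.89002337189035)) [[565.8  29.   50. ]]
top0 dish (216.733229637146, 211.39752006530762) [16.8 17.5] [[592.1 272.7  20. ]] [[593.7 274.4  12. ]]
side0 dish (302.0369358062744, 317.1634883880615) [25.2 26.2] [[590.3 283.   20. ]] [[592.1 276.5  12. ]]
```

```bash
python3 -m jog '[[[-0.03,-0.2,0.05],[0,0,0],0.2],[[-0.06,-0.5,0.1],[0,0,0],0.2],[[-0.1,-0.9,0.1],[0,0,0],0.2],[[-0.1,-0.9,0.1],[0,0,0],0.2]]' >/dev/null; python3 -m jog '[[[-0.05,-0.45,0],[0,0,0],0.2],[[-0.1,-0.9,0],[0,0,0],0.2],[[-0.1,-0.9,0],[0,0,0],0.2]]'>/dev/null;  python3 -m jog '[[[-0.03,-0.3,0],[0,0,0],0.2],[[-0.06,-0.55,0],[0,0,0],0.2],[[-0.06,-0.68,0],[0,0,0],0.2],[[-0.06,-0.68,0],[0,0,0],0.2],[[-0.06,-0.68,-0.2],[0,0,0],0.2],[[-0.06,-0.68,-0.25],[0,0,0],0.2],[[-0.06,-0.68,-0.25],[0,0,0],0.2]]'
python3 - <<'E'
from h import *
s=snap('side','s4');t=snap('top','t4')
o=np.zeros((600,800,3),np.uint8)
o[:,:400]=cv2.resize(s['frame'][165:285,295:375,::-1],None,fx=5,fy=5,interpolation=cv2.INTER_CUBIC)
o[:,400:]=cv2.resize(t['frame'][155:275,244:324,::-1],None,fx=5,fy=5,interpolation=cv2.INTER_CUBIC)
cv2.imwrite('pics/c6.png',o); print(read_state()['position'],read_state()['contact_force'])
E
```

```text
clock: 5.5
position: [565.8, 27.5, 74.1]
ee_rot: [0.999, -0.047, -0.001, 0.0]
contact_force: [-0.2, -0.3, 0.2]
gripper_width: 57.7
grasp_force: 64.5
[566.81283761  27.60054791  75.52019563] [ 0.66199711  0.29952479 -0.08187026]
```

View pics/c6.png

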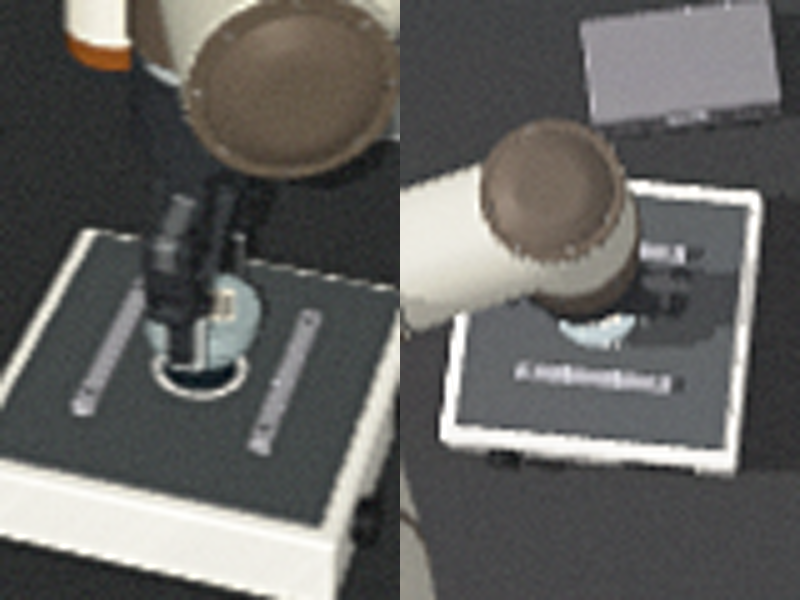

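```bash
python3 -m jog '[[[0,0,-0.08],[0,0,0],0.2],[[0,0,-0.15],[0,0,0],0.2],[[0,0,-0.18],[0,0,0],0.2],[[0,0,-0.19],[0,0,0],0.2],[[0,0,-0.2],[0,0,0],0.2],[[0,0,-0.205],[0,0,0],0.2],[[0,0,-0.21],[0,0,0],0.2],[[0,0,-0.21],[0,0,0],0.2],[[0,0,-0.21],[0,0,0],0.2]]'; python3 -c "
from h import *
s=snap('side','s5');print(read_state()['position'],read_state()['contact_force'])"
```

```text
clock: 6.5
position: [566.5, 27.0, 54.4]
ee_rot: [0.999, -0.047, 0.0, -0.0]
contact_force: [-0.3, -0.3, -0.7]
gripper_width: 58.0
grasp_force: 64.5
[566.46306111  26.96906326  54.40971862] [-0.28124486  0.74187064 -0.85338531]
```

Contact expected at about 51.3, so I go down in small steps.

```bash
python3 -m jog '[[[0,0,-0.01],[0,0,0],0.2],[[0,0,-0.015],[0,0,0],0.2],[[0,0,-0.02],[0,0,0],0.2],[[0,0,-0.02],[0,0,0],0.2]]'; for i in 1 2 3; do python3 -m jog '[[[0,0,-0.005],[0,0,0],0.2],[[0,0,-0.005],[0,0,0],0.2]]' | egrep 'pos|contact'; done
```

```text
clock: 6.95
position: [566.3, 26.9, 52.2]
ee_rot: [0.999, -0.047, -0.0, 0.0]
contact_force: [-0.5, -0.5, -1.1]
gripper_width: 57.8
grasp_force: 64.5
position: [566.4, 27.0, 51.7]
contact_force: [-0.4, 0.3, 0.9]
position: [566.4, 27.0, 51.2]
contact_force: [0.5, 0.0, -0.2]
position: [566.5, 27.0, 51.1]
contact_force: [-0.4, 0.4, 1.2]
```

```bash
for i in 1 2 ; do python3 -m jog '[[[0,0,-0.005],[0,0,0],0.2],[[0,0,-0.005],[0,0,0],0.2]]' | egrep 'pos|contact'; done
```

```text
position: [566.4, 27.0, 51.0]
contact_force: [-2.0, 0.2, 4.6]
position: [566.5, 27.0, 51.0]
contact_force: [-2.8, 0.1, 7.2]
```

```bash
python3 -m jog '[[[0,0,0.005],[0,0,0],0.15],[[0,0,0.005],[0,0,0],0],[[0,0,0.005],[0,0,0],-0.3],[[0,0,0.005],[0,0,0],-0.7],[[0,0,0.005],[0,0,0],-1],[[0,0,0.005],[0,0,0],-1],[[0,0,0.005],[0,0,0],-1],[[0,0,0.02],[0,0,0],-1],[[0,0,0.2],[0,0,0],-1],[[0,0,0.6],[0,0,0],-1],[[0,0,1],[0,0,0],-1],[[0,0,1],[0,0,0],-1]]'; python3 -m jog '[[[0,-0.4,0.2],[0,0,0],-1],[[-0.1,-0.8,0.3],[0,0,0],-1],[[-0.2,-1,0.3],[0,0,0],-1],[[-0.2,-1,0.3],[0,0,0],-1]]' >/dev/null;python3 -m jog '[[[-0.1,-0.4,0],[0,0,0.05],-1],[[-0.2,-0.8,0],[0,0,0.1],-1],[[-0.2,-1,0],[0,0,0.12],-1],[[-0.2,-1,0],[0,0,0.12],-1]]'
python3 - <<'E'
from h import *
s=snap('side','s6');t=snap('top','t6')
o=np.zeros((600,800,3),np.uint8)
o[:,:400]=cv2.resize(s['frame'][195:285,305:365,::-1],(400,600),interpolation=cv2.INTER_CUBIC)
o[:,400:]=cv2.resize(t['frame'][170:260,254:314,::-1],(400,600),interpolation=cv2.INTER_CUBIC)
cv2.imwrite('pics/c7.png',o); print(read_state()['position'],read_state()['contact_force'])
E
```

```text
clock: 9.15
position: [570.3, 27.7, 156.2]
ee_rot: [0.999, -0.047, 0.006, -0.001]
contact_force: [0.8, 0.4, 0.0]
gripper_width: 85.4
grasp_force: 0.0
clock: 9.95
position: [526.3, -174.5, 179.3]
ee_rot: [0.997, 0.077, -0.0, 0.0]
contact_force: [-0.6, 0.4, -0.1]
gripper_width: 85.8
grasp_force: 0.0
[ 526.52075033 -172.66982187  179.34612362] [-0.47434194  0.49487566  1.1113678 ]
```

View pics/c7.png

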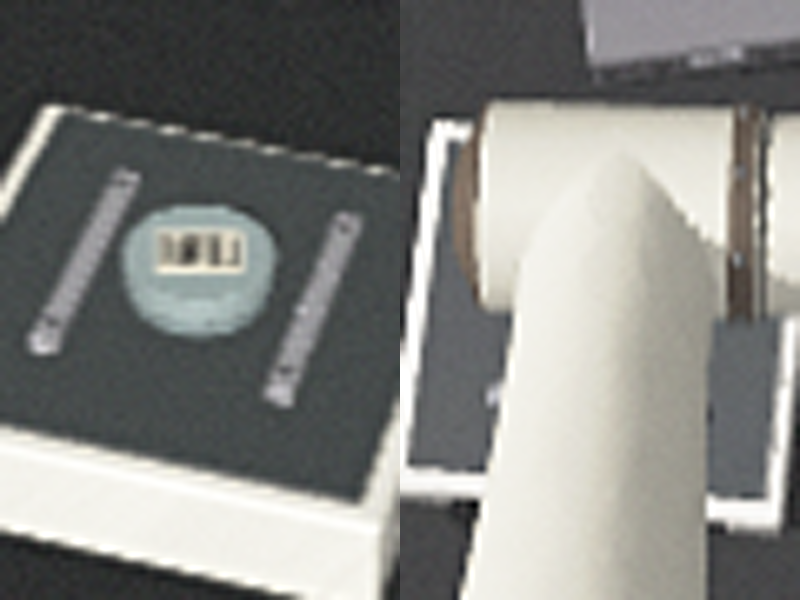

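Run:
```python
from h import *
np.set_printoptions(precision=1,suppress=True)
d=ld('s6');k=20/3
P=lambda x,y:(305+(x+.5)/k-.5,195+(y+.5)/k-.5)
print('label',onz(d,[P(199,252)],70))
b=onz(d,[P(128,172),P(41,350),P(348,215),P(277,402)],58);print(b,b.mean(0))
u,v,r=334,234,18
g=d['frame'][v-r:v+r+1,u-r:u+r+1].astype(int)
# project model silhouettes for comparison
for X in [(566,29),(566,27),(564,29)]:
    a=np.linspace(0,2*np.pi,40); pts=np.r_[np.c_[X[0]+30*np.cos(a),X[1]+30*np.sin(a),0*a+70],np.c_[X[0]+28*np.cos(a),X[1]+28*np.sin(a),0*a+50]]
    p=cv2.projectPoints(pts,cv2.Rodrigues(d['R'])[0],d['t'],K(d),np.array(d['distortion'],float))[0].reshape(-1,2)
    q=(p+.5-[305,195])*k; print(X,q.min(0),q.max(0))
```

```text
label [[566.2  30.3  70. ]]
[[607.1 -27.6  58. ]
 [616.4  86.6  58. ]
 [514.5 -19.6  58. ]
 [523.   96.   58. ]] [565.3  33.9  58. ]
(566, 29) [124.1 202.3] [277.  336.2]
(566, 27) [125.2 199.2] [277.9 332.9]
(564, 29) [129.1 203. ] [282.  336.9]
```

```bash
python3 -m jog '[[[-0.1,-0.4,0],[0,0,0.05],-1],[[-0.2,-0.8,0],[0,0,0.0865],-1],[[-0.2,-0.8,-0.1],[0,0,0.0865],-1],[[-0.2,-0.8,-0.1],[0,0,0.0865],-1]]'; python3 -m jog '[[[-0.1,-0.4,0],[0,0,0],-1],[[-0.16,-0.8,0],[0,0,0],-1],[[-0.16,-0.8,-0.3],[0,0,0],-1],[[-0.16,-0.8,-0.6],[0,0,0],-1],[[-0.16,-0.8,-0.6],[0,0,0],-1],[[-0.16,-0.8,-0.6],[0,0,0],-1]]'
python3 - <<'E'
from h import *
s=snap('side','s7');t=snap('top','t7');print(read_state()['position'])
o=np.zeros((600,800,3),np.uint8)
o[:,:400]=cv2.resize(s['frame'][110:230,340:420,::-1],(400,600),interpolation=cv2.INTER_CUBIC)
o[:,400:]=cv2.resize(t['frame'][180:300,355:435,::-1],(400,600),interpolation=cv2.INTER_CUBIC)
cv2.imwrite('pics/c8.png',o)
np.set_printoptions(precision=1,suppress=True)
# re-fit handle & mat numerically from top0 and side0
for f in('top0','side0'):
    d=ld(f);print(f)
    h,w=d['range_z'].shape
    uv=np.array([(u,v) for v in range(h) for u in range(w)]);p=dep(d,uv)
    m=(d['range_z'].ravel()>0)&(np.abs(p[:,0]-490)<140)&(np.abs(p[:,1]+336)<110)
    q=p[m]; q=q[(q[:,2]>47)&(q[:,2]<80)]
    # scanner frame
    for yaw in(.30,.335,.37):
        c,s_=np.cos(yaw),np.sin(yaw); a=(q[:,:2]-[490,-335])@np.array([[c,-s_],[s_,c]])
        hd=a[(a[:,0]<30)&(a[:,0]>-80)]; pf=np.polyfit(hd[:,0],hd[:,1],1)
        print(yaw,len(hd),hd[:,1].mean(),'slope',pf[0].round(3),'x range',np.percentile(a[:,0],[1,99]),'y rng',np.percentile(hd[:,1],[3,97]),'head y',np.percentile(a[a[:,0]>45][:,1],[3,97]))
E
```

```text
clock: 10.45
position: [505.7, -252.2, 168.2]
ee_rot: [0.986, 0.167, -0.001, -0.001]
contact_force: [-0.8, 0.1, 0.1]
gripper_width: 85.6
grasp_force: 0.0
clock: 11.05
position: [491.3, -332.0, 110.1]
ee_rot: [0.986, 0.169, -0.0, 0.0]
contact_force: [-0.3, 0.4, 0.7]
gripper_width: 85.3
grasp_force: 0.0
[ 492.13689968 -332.65350256  111.68753538]
top0
0.3 267 -6.854139388410105 slope 0.059 x range [-85.7  96.1] y rng [-21.8   7.7] head y [-27.9  25.4]
0.335 267 -5.925541928671659 slope 0.024 x range [-85.8  96.3] y rng [-20.6   8.1] head y [-30.3  22.9]
0.37 268 -4.98489560592427 slope -0.011 x range [-85.7  96. ] y rng [-19.9   9.1] head y [-33.1  20.3]
side0
0.3 223 1.368344575004199 slope 0.076 x range [-82.5  95.4] y rng [-16.8  14.8] head y [-22.9  31.3]
0.335 222 2.1717125811500253 slope 0.043 x range [-82.6  95.4] y rng [-16.4  15.7] head y [-25.9  28.9]
0.37 222 2.9937393385074818 slope 0.004 x range [-82.5  95.5] y rng [-15.5  16.2] head y [-28.1  26.6]
```

```bash
python3 -m jog '[[[0,-0.04,-0.2],[0,0,0.006],-1],[[0,-0.04,-0.45],[0,0,0.006],-1],[[0,-0.04,-0.65],[0,0,0.006],-1],[[0,-0.04,-0.78],[0,0,0.006],-1],[[0,-0.04,-0.85],[0,0,0.006],-1],[[0,-0.04,-0.85],[0,0,0.006],-1],[[0,-0.04,-0.85],[0,0,0.006],-1]]'
python3 - <<'E'
from h import *
s=snap('side','s8');t=snap('top','t8')
o=np.zeros((600,800,3),np.uint8)
o[:,:400]=cv2.resize(s['frame'][110:230,340:420,::-1],(400,600),interpolation=cv2.INTER_CUBIC)
o[:,400:]=cv2.resize(t['frame'][180:300,355:435,::-1],(400,600),interpolation=cv2.INTER_CUBIC)
cv2.imwrite('pics/c8.png',o)
for k in ('side0','s8'):pass
# has the scanner head moved? compare crops
a=ld('side0')['frame'].astype(int);b=s['frame'].astype(int)
print(np.abs(a-b)[160:190,345:368].mean(), np.abs(a-b)[175:190,380:412].mean())
E
```

```text
clock: 11.85
position: [491.3, -337.3, 25.9]
ee_rot: [0.985, 0.175, 0.001, 0.001]
contact_force: [-0.2, -1.2, 0.4]
gripper_width: 85.8
grasp_force: 0.0
2.2241545893719805 6.326388888888889
```

```bash
python3 -m jog '[[[0,0,0],[0,0,0],-0.5],[[0,0,0],[0,0,0],-0.1],[[0,0,0],[0,0,0],0.1]]';for i in 1 2 3; do python3 -m jog '[[[0,0,0],[0,0,0],0.5],[[0,0,0],[0,0,0],0.5]]' | egrep 'pos|contact|grip|gras'; done; python3 -c "
from h import *
s=snap('side','s9');print(read_state()['wrist_torque'])
a=ld('side0')['frame'].astype(int);b=s['frame'].astype(int)
print(np.abs(a-b)[160:190,345:368].mean())"
```

```text
clock: 12.25
position: [490.5, -337.1, 25.1]
ee_rot: [0.985, 0.174, 0.0, 0.0]
contact_force: [-0.2, -0.8, 1.1]
gripper_width: 43.8
grasp_force: 0.0
position: [490.9, -337.3, 25.3]
contact_force: [0.5, -0.3, 1.8]
gripper_width: 29.3
grasp_force: 60.3
position: [490.9, -337.3, 25.3]
contact_force: [0.1, -0.3, 4.2]
gripper_width: 28.8
grasp_force: 60.3
position: [490.9, -337.3, 25.3]
contact_force: [0.4, -0.1, 3.2]
gripper_width: 29.2
grasp_force: 60.4
[-0.12448567 -0.10611179  0.00212743]
6.353623188405797
```

```bash
python3 - <<'E'
from h import *
a=ld('side0')['frame'];b=ld('s9')['frame'];s8=ld('s8')['frame']
g=lambda i:cv2.cvtColor(i,cv2.COLOR_RGB2GRAY)[158:192,342:370].astype(np.float32)
for x in(s8,b): 
    W=np.eye(2,3,dtype=np.float32)
    cc,W=cv2.findTransformECC(g(a),g(x),W,cv2.MOTION_TRANSLATION);print(cc,W[:,2])
d=ld('side0'); print(onz(d,[(358,170),(358+W[0,2],170+W[1,2])],60))
E
python3 -m jog '[[[0,0,0.02],[0,0,0],0.5],[[0,0,0.1],[0,0,0],0.5],[[0,0,0.3],[0,0,0],0.5],[[0,0,0.65],[0,0,0],0.5],[[0,0,0.9],[0,0,0],0.5],[[0,0,1],[0,0,0],0.5],[[0,0,1],[0,0,0],0.5]]'; python3 -c "
from h import *
print(read_state()['position'],read_state()['wrist_torque'])"
```

```text
0.9999387172082349 [0.00813681 0.01460784]
0.9948652236086819 [0.05638938 0.33111963]
[[ 555.22830312 -298.48820108   60.        ]
 [ 554.75162492 -296.60115038   60.        ]]
clock: 13.6
position: [490.7, -337.0, 125.9]
ee_rot: [0.985, 0.174, 0.001, 0.0]
contact_force: [0.5, 0.5, -2.2]
gripper_width: 29.1
grasp_force: 59.8
[ 490.68481344 -337.01371341  125.85277299] [-0.04136666  0.02460284  0.02786777]
```

```bash
python3 -m jog '[[[0,0.2,0.1],[0,0,0],0.5],[[0.03,0.5,0.2],[0,0,0],0.5],[[0.03,0.86,0.365],[0,0,0],0.5],[[0.03,0.86,0.365],[0,0,0],0.5]]' >/dev/null; python3 -m jog '[[[0,0.43,0],[0,0,0],0.5],[[0.03,0.86,0],[0,0,0],0.5],[[0.03,0.86,0],[0,0,0],0.5]]' >/dev/null; python3 -m jog '[[[0,0.43,0],[0,0,0],0.5],[[0.03,0.86,0],[0,0,0],0.5],[[0.03,0.86,0],[0,0,0],0.5]]' |grep pos;  python3 -m jog '[[[0,0.35,0],[0,0,0],0.5],[[0.03,0.65,0],[0,0,0],0.5],[[0.03,0.83,0],[0,0,0],0.5],[[0.03,0.83,0],[0,0,0],0.5],[[0.03,0.83,0],[0,0,0],0.5]]'
python3 - <<'E'
from h import *
s=snap('side','s10');t=snap('top','t10')
print(read_state()['position'])
o=np.zeros((600,800,3),np.uint8)
o[:,:480]=cv2.resize(s['frame'][170:270,290:370,::-1],(480,600),interpolation=cv2.INTER_CUBIC)
o[:480,480:]=cv2.resize(t['frame'][155:275,244:324,::-1],(320,480),interpolation=cv2.INTER_CUBIC)
cv2.imwrite('pics/c9.png',o)
E
```

```text
position: [498.9, -76.2, 159.7]
clock: 15.1
position: [501.8, 3.2, 160.1]
ee_rot: [0.985, 0.174, -0.001, 0.0]
contact_force: [0.3, -0.1, -1.5]
gripper_width: 29.0
grasp_force: 60.9
[501.9289752    2.80333291 160.53362577]
```

View pics/c9.png

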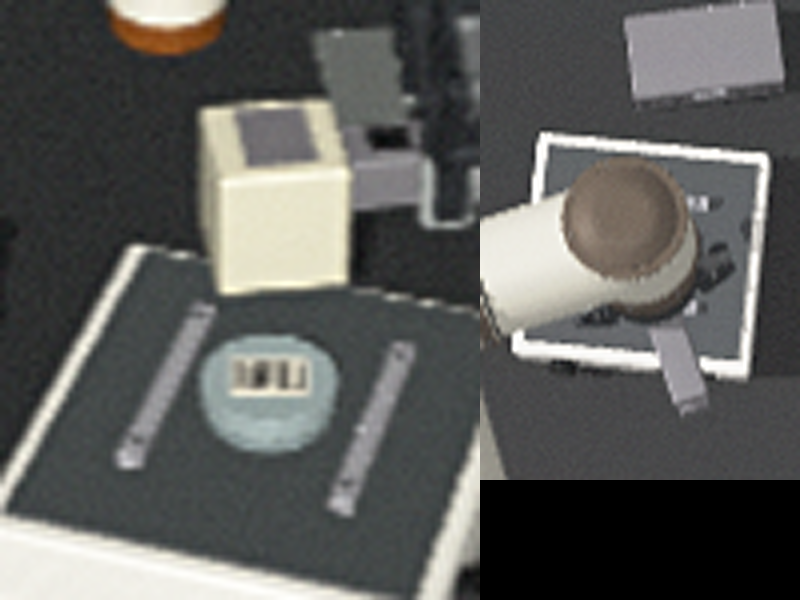

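The head hangs over the dish, with its near lower edge at (220,292)–(350,280) in the crop, and the dish is untouched. I check that edge against the projected model.

Run:
```python
from h import *
d=ld('s10'); s=ld
def pr(X):
    p=cv2.projectPoints(np.array(X,float),cv2.Rodrigues(d['R'])[0],d['t'],K(d),np.array(d['distortion'],float))[0].reshape(-1,2)
    return ((p+.5-[290,170])*6).round(0)
def sc(o,yaw,pts):
    c,s=np.cos(yaw),np.sin(yaw);return [(o[0]+c*x-s*y,o[1]+s*x+c*y,o[2]+z) for x,y,z in pts]
pts=[(95,28,0),(40,28,0),(95,28,60),(40,28,60),(40,-28,60),(95,-28,60)]
for y in(.32,.35):print(pr(sc((502,3.2,138),y,pts)).tolist())
print(pr([(566.5,27.2,70),(566.5,29,70)]))
print('seen: 220,292 350,280 217,182 348,170 325,103 200,108')
```

```text
[[218.0, 290.0], [349.0, 281.0], [219.0, 172.0], [354.0, 164.0], [335.0, 87.0], [204.0, 94.0]]
[[221.0, 294.0], [352.0, 283.0], [222.0, 176.0], [357.0, 166.0], [333.0, 88.0], [203.0, 98.0]]
[[270. 373.]
 [269. 375.]]
seen: 220,292 350,280 217,182 348,170 325,103 200,108
```

```bash
python3 -m jog '[[[0.01,0.01,0.02],[0,0,0],0.5],[[0.01,0.01,0.02],[0,0,0],0.5],[[0.01,0.01,0.02],[0,0,0],0.5],[[0.01,0.01,0.02],[0,0,0],0.5],[[0.01,0.01,0.02],[0,0,0],0.5],[[0.01,0.01,0.02],[0,0,0],0.5],[[0.01,0.01,0.02],[0,0,0],0.5],[[0.01,0.01,0.02],[0,0,0],0.5],[[0.01,0.01,0.02],[0,0,0],0.5],[[0.01,0.01,0.02],[0,0,0],0.5],[[0.01,0.01,0.02],[0,0,0],0.5],[[0.01,0.01,0.02],[0,0,0],0.5],[[0.01,0.01,0.02],[0,0,0],0.5],[[0.01,0.01,0.02],[0,0,0],0.5],[[0.01,0.01,0.02],[0,0,0],0.5],[[0.01,0.01,0.02],[0,0,0],0.5],[[0.01,0.01,0.02],[0,0,0],0.5],[[0.01,0.01,0.02],[0,0,0],0.5],[[0.01,0.01,0.02],[0,0,0],0.5],[[0.01,0.01,0.02],[0,0,0],0.5]]'; python3 -m jog '[[[0,0,0],[0,0,0],0.5],[[0,0,0],[0,0,0],0.5],[[0,0,0],[0,0,0],0.5],[[0,0,0],[0,0,0],0.5],[[0,0,0],[0,0,0],0.5]]'
```

```text
clock: 17.2
position: [503.4, 4.9, 163.3]
ee_rot: [0.985, 0.174, -0.0, 0.0]
contact_force: [1.5, -0.3, -1.7]
gripper_width: 29.1
grasp_force: 60.9
clock: 17.7
position: [503.4, 5.0, 163.3]
ee_rot: [0.985, 0.174, -0.0, 0.0]
contact_force: [0.3, -0.2, -2.0]
gripper_width: 29.5
grasp_force: 60.9
```

```bash
python3 -m jog '[[[0,-0.2,0],[0,0,0],0.5],[[-0.03,-0.5,0],[0,0,0],0.5],[[-0.03,-0.85,0],[0,0,0],0.5],[[-0.03,-0.85,0],[0,0,0],0.5]]' >/dev/null; python3 -m jog '[[[0,-0.43,0],[0,0,0],0.5],[[-0.03,-0.85,0],[0,0,-0.007],0.5],[[-0.03,-0.85,0],[0,0,-0.007],0.5]]' >/dev/null; python3 -m jog '[[[0,-0.43,0],[0,0,0],0.5],[[-0.03,-0.85,0],[0,0,0],0.5],[[-0.03,-0.85,0],[0,0,0],0.5]]' >/dev/null;  python3 -m jog '[[[0,-0.35,0],[0,0,0],0.5],[[-0.03,-0.65,0],[0,0,0],0.5],[[-0.03,-0.87,0],[0,0,0],0.5],[[-0.03,-0.87,-0.2],[0,0,0],0.5],[[-0.03,-0.87,-0.6],[0,0,0],0.5],[[-0.03,-0.87,-0.9],[0,0,0],0.5],[[-0.03,-0.87,-1],[0,0,0],0.5],[[-0.03,-0.87,-1],[0,0,0],0.5],[[-0.03,-0.87,-1],[0,0,0],0.5]]'
```

```text
clock: 19.6
position: [492.9, -337.1, 64.8]
ee_rot: [0.986, 0.168, 0.001, 0.001]
contact_force: [0.6, -0.4, -2.3]
gripper_width: 29.3
grasp_force: 61.1
```

```bash
python3 -m jog '[[[-0.02,0,-0.15],[0,0,0],0.5],[[-0.02,0,-0.28],[0,0,0],0.5],[[-0.02,0,-0.34],[0,0,0],0.5],[[-0.02,0,-0.36],[0,0,0],0.5],[[-0.02,0,-0.37],[0,0,0],0.5],[[-0.02,0,-0.37],[0,0,0],0.5],[[-0.02,0,-0.37],[0,0,0],0.5]]';for i in 1 2 3 4; do python3 -m jog '[[[0,0,-0.005],[0,0,0],0.5],[[0,0,-0.005],[0,0,0],0.5]]' | egrep 'pos|contact'; done
```

```text
clock: 20.3
position: [489.8, -337.2, 26.8]
ee_rot: [0.986, 0.167, 0.0, 0.0]
contact_force: [-0.2, 0.7, -2.1]
gripper_width: 29.2
grasp_force: 61.1
position: [489.5, -337.1, 26.0]
contact_force: [-0.5, -0.8, -1.3]
position: [489.4, -337.1, 25.3]
contact_force: [0.2, -0.2, -2.3]
position: [489.5, -337.1, 25.3]
contact_force: [-0.7, 0.8, 2.0]
position: [489.5, -337.1, 25.3]
contact_force: [-2.3, 1.2, 5.1]
```

Set down; release slowly, rise straight up and retreat clear of the views.

```bash
python3 -m jog '[[[0,0,0.004],[0,0,0],0.3],[[0,0,0.004],[0,0,0],0.1],[[0,0,0.004],[0,0,0],-0.3],[[0,0,0.004],[0,0,0],-0.7],[[0,0,0.004],[0,0,0],-1],[[0,0,0.004],[0,0,0],-1],[[0,0,0.004],[0,0,0],-1],[[0,0,0.1],[0,0,0],-1],[[0,0,0.4],[0,0,0],-1],[[0,0,0.8],[0,0,0],-1],[[0,0,1],[0,0,0],-1],[[0,0,1],[0,0,0],-1]]'; python3 -m jog '[[[0,0,0.5],[0,0,0],-1],[[-0.3,-0.2,0.9],[0,0,0],-1],[[-0.6,-0.6,0.9],[0,0,0],-1],[[-0.8,-0.8,0.9],[0,0,0],-1],[[-0.8,-0.8,0.9],[0,0,0],-1],[[-0.8,-0.8,0.9],[0,0,0],-1]]'
python3 - <<'E'
from h import *
np.set_printoptions(precision=2,suppress=True)
s=snap('side','sf');t=snap('top','tf')
a=ld('side0')['frame'];b=s['frame']
g=lambda i:cv2.cvtColor(i,cv2.COLOR_RGB2GRAY)[158:192,342:412].astype(np.float32)
cc,W=cv2.findTransformECC(g(a),g(b),np.eye(2,3,dtype=np.float32),cv2.MOTION_EUCLIDEAN);print(cc,W)
A=ld('top0')['frame'];print('top diff scanner',np.abs(A.astype(int)-t['frame'])[205:275,360:410].mean())
# dish vs window in top view
u,v,r=284,216,14
f=t['frame'].astype(int)[v-r:v+r+1,u-r:u+r+1]
m=((f[:,:,2]>125)).astype(np.uint8)*255
m=cv2.resize(m,None,fx=8,fy=8)>127
n,l,st,c=cv2.connectedComponentsWithStats(m.astype(np.uint8));k=1+np.argmax(st[1:,4])
p=(u-r+(c[k][0]+.5)/8-.5,v-r+(c[k][1]+.5)/8-.5);print(st[k]/8,p,onz(t,[p],66),'window',onz(ld('top0'),[(284.0,217.1)],50))
E
```

```text
clock: 22.3
position: [491.7, -338.1, 129.1]
ee_rot: [0.986, 0.167, 0.004, 0.003]
contact_force: [0.4, 0.3, 0.5]
gripper_width: 85.7
grasp_force: 0.0
clock: 22.9
position: [408.5, -417.2, 213.7]
ee_rot: [0.986, 0.166, -0.0, -0.001]
contact_force: [-0.1, 0.0, -0.9]
gripper_width: 85.6
grasp_force: 0.0
0.9933341866776203 [[ 1.   -0.01  0.5 ]
 [ 0.01  1.    0.07]]
top diff scanner 62.53961904761905
[   5.    6.   17.   18. 1891.] (np.float64(283.2045379428874), np.float64(216.25051229508196)) [[567.1   27.31  66.  ]] window [[567.08  25.67  50.  ]]
```

```bash
python3 -c "
from bench import job_done
print(job_done())"
```

```text
the job is handed in; nothing more can be done
None
```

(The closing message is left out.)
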